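# Close the food tub with the lid that fits

### The job

Close the grey food tub on the draining board: of the three white lids pick the one that fits its rim, set it on and press it down until it snaps fully home, level and flush on the rim. Leave the other two lids on the worktop, clear of the tub.

Things in the scene. Friction and masses are not known exactly. Their poses are not given: they have to be found in the camera images.
- tub: Open empty grey plastic tub, round, upright, fixed. Rim outer diameter 126 mm, mouth 114 mm, rim 75 mm above the worktop. Origin: centre of underside, z up. Four sprung bumps stick 8 mm inward, 4 mm below the rim: a fitting lid first stops on them about 10 mm too high; press the knob down with 5 to 15 N and it snaps past, its flange on the rim (lid origin then at z = 45 mm).
- lid_a: Loose white lid, about 90 g, flange 106 mm across. Lies knob up on its plug, as all lids do. Origin: centre of plug's underside, z up. Plug z 0 to 30 mm, widest part 22 mm less across than the flange, its lower 20 mm tapering in by 12 mm all round, so it centres itself in a mouth; flange z 30 to 35; central cylindrical knob 32 mm in diameter, z 35 to 63 mm.
- lid_b: Loose white lid, about 110 g, of the same make, heights and knob (32 mm in diameter, z 35 to 63 mm) as lid_a, but its flange is 126 mm across. Origin: centre of the plug's underside, z up.
- lid_c: Loose white lid, about 130 g, of the same make, heights and knob (32 mm in diameter, z 35 to 63 mm) as lid_a, but its flange is 146 mm across. Origin: centre of the plug's underside, z up.
Things that resemble listed ones, but are neither listed nor needed, are in the scene too. Leave any green look-alike of the tub alone.

How it is judged:
At the end, for the whole second after the job is handed in: The 126 mm lid sits snapped home on the tub: centred within 10 mm, its flange within 3.5 mm of the rim, level within 5 degrees and at rest. The other two lids lie on the worktop (origins below 50 mm), their centres at least 90 mm from the tub's (horizontal distance between lid_b and tub below 0.01 m and z of lid_b in the frame of tub between 0.041 and 0.0485 m and angle between lid_b's own z axis and vertical below 0.09 rad and linear speed of lid_b below 0.02 m/s and horizontal distance between each of lid_a, lid_c and tub above 0.09 m and height (world z) of each of lid_a, lid_c below 0.05 m); the robot touches nothing.
It also fails if it takes over 38 s, if anything falls off the work surface, if the arm or the gripper's body presses on something with over 40 N, if the wrist force passes 120 N, or if a joint passes its speed limit or range.

### The arm

A 6-joint arm with a two-finger parallel gripper is mounted at the origin on the work surface. World frame = base frame: x ahead of the robot, y to its left, z up, the work surface at z = 0. Lengths are in m, angles in rad, forces in N, time in s.
With the tool pointing down it reaches from about 0.375 to 0.925 m from the base axis. Payload 5.7 kg.
Tool frame: the origin (TCP) lies midway between the tips of the shut fingers; the grasp point (between the pads) lies 19 mm behind it; z points along the fingers, x is the direction in which the jaws open and shut, and the axes are right-handed (so a half turn about z gives the same grasp; the last joint's range is limited). The gripper opens to 88 mm and grips with 3 to 60 N. Pads are 20 mm wide; open, the fingers measure 115 mm over their backs; the gripper's body (75 mm by 178 mm) begins 61 mm behind the grasp point.
Start: joints at [1.097, 0.359, 1.51, -0, 1.272, -0.115], TCP at [0.211, 0.562, 0.223] pointing down, gripper open.
Joint ranges: [-2.97, 2.97], [-1.01, 2.36], [0.21, 2.38], [-0.96, 4.11], [0.2, 2.71], [-2.98, 2.98]. Speed limits (rad/s): [2.39, 2.39, 3.14, 3.14, 3.14, 3.14].

### API

Orientations are given as a unit quaternion [x, y, z, w].
In Python, from bench import move_ptp, servo_line, goto_joints, move_gripper, sleep, inverse_kinematics, capture, PlanningError, close_job, spot_in, silhouettes, current_clock, current_joint_pos, current_qvel, current_joint_torque, current_position, current_orientation, current_force, current_torque, current_finger_gap gives the robot as it stands. Calls block until the motion is done:
- move_ptp(position, orientation): joint-space move of the TCP to a pose.
- servo_line(position, orientation=None, rate=0.15, contact_N=None): straight line of the TCP; orientation=None keeps the orientation; rate is the mean speed in m/s. With contact_N (N) it stops when the force on the tool has changed by that much, and returns True; else False.
- goto_joints(angles): joint-space move.
- move_gripper(opening): finger opening in m; the grip force is fixed at half the most; returns when the fingers have stopped.
- sleep(seconds).
- inverse_kinematics(position, orientation): joint angles nearest the present ones, or None.
- capture(name): name is "scene" or "top" or "wrist"; returns a dict with "image" (384x512x3 uint8, blue, green, red), "range_z" (384x512 float32, m along the optical axis (not along the pixel's ray), 0 where there is no reading), "intrinsics" (3x3 intrinsics, pixels), "k1" (the pictures are not rectified: a ray, as slopes to the right and down, at radius r is drawn at 1 + k1 r^2 times it, then the intrinsics apply), "R" (3x3) and "t" (3): a world point X has camera coordinates R X + t. Camera axes: x right, y down, z forward; pixel columns grow to the right and rows downward; lengths in m; the calibration is good to about 2 mm. A picture is of the moment at which its call begins.
A pose or a line that the arm cannot do raises PlanningError and nothing moves.
- close_job(): hands the job in, once; it reports no verdict.
Trained networks look in the newest picture that a camera, given by its name, has taken for a name from the list of things; names that differ only in an ending like _2 or _b are one class to them, and where a whole thing is asked for, a point or a joint stands for the part that bears it (a point fixed in the world has none). Each returns a list of dicts, best first, with "conf" (0 to 1); they miss things now and then, are a little off and sometimes report something else, mostly with a low value. They report only what shows in the picture. A call takes as long as a camera call. They do not tell look-alikes from the thing itself.
- spot_in(camera, query): "xy" ([column, row] in pixels, amid what is visible of it).
- silhouettes(camera, query): "region" (384x512 bool, what is visible of it) and "xy" ([column, row] in pixels, amid what is visible of it).
Readings, each from a call of its own:
- current_clock(): time.
- current_joint_pos(): joint angles.
- current_qvel(): joint speeds.
- current_joint_torque(): joint torques, N m.
- current_position(): TCP position.
- current_orientation(): TCP orientation.
- current_force(): force on the tool from outside, world axes, zero at the start.
- current_torque(): the same for the moment, N m.
- current_finger_gap(): finger opening in m.
Only numpy, scipy, OpenCV 4.12 (cv2) and the standard library are available. Lean on these libraries where they do the work, as an engineer would, in place of code of your own. Each camera call takes 0.05 s, during which the arm holds its last target.

## Working session

There is one attempt and no reset: what is moved stays moved. The work goes in short steps, each a Python script; the robot and the scene stay as the last script left them, time stands still between calls to the robot, and variables do not carry over. Pictures are saved under pics/ and viewed, and the job is handed in when it is done.

```bash
mkdir -p pics; ls; cat > h.py <<'E'
import numpy as np, cv2
from bench import *
def world(c,u,v,z=None,wz=None):
    K=c["intrinsics"];k1=c["k1"]
    d=np.array([(u-K[0,2])/K[0,0],(v-K[1,2])/K[1,1]]);p=d.copy()
    for _ in range(20): p=d/(1+k1*(p@p))
    ray=np.array([p[0],p[1],1.]);R=c["R"];t=c["t"]
    o=-R.T@t;w=R.T@ray
    if wz is not None: return o+w*(wz-o[2])/w[2]
    return o+w*z
E
python3 - <<'E'
from h import *
for n in ("scene","top"):
    c=capture(n);cv2.imwrite(f"pics/{n}0.png",c["image"]);np.savez(f"{n}0.npz",**c)
    for q in ("tub","lid_a"):
        for d in silhouettes(n,q):
            m=d["region"];r=c["range_z"];v,u=np.nonzero(m&(r>0))
            P=np.array([world(c,a,b,z=r[b,a]) for a,b in zip(u,v)])
            print(n,q,round(d["conf"],2),np.round(d["xy"]),len(P),P.min(0).round(3),P.max(0).round(3),np.median(P,0).round(3),c["image"][m].mean(0).round())
print(current_clock(),current_force())
E
```

```text
pics
scene tub 0.97 [322. 160.] 1523 [ 0.473  0.234 -0.   ] [0.605 0.537 0.077] [0.549 0.262 0.048] [56. 53. 54.]
scene tub 0.9 [268. 148.] 1258 [ 0.297  0.244 -0.   ] [0.42  0.371 0.078] [0.368 0.275 0.048] [29. 64. 19.]
scene lid_a 0.8 [176. 273.] 1864 [ 0.401 -0.315 -0.002] [ 0.544 -0.192  0.065] [ 0.501 -0.273  0.035] [172. 174. 181.]
scene lid_a 0.75 [232. 207.] 1244 [ 0.386 -0.078  0.001] [0.51  0.047 0.065] [ 0.458 -0.029  0.035] [168. 170. 177.]
scene lid_a 0.61 [297. 235.] 2376 [ 0.529 -0.103 -0.003] [0.703 0.094 0.064] [ 0.639 -0.044  0.035] [174. 176. 183.]
top tub 0.8 [122. 174.] 2850 [ 0.48   0.237 -0.004] [0.627 0.389 0.084] [0.549 0.308 0.009] [59. 57. 55.]
top tub 0.69 [114. 256.] 2916 [ 0.294  0.249 -0.004] [0.428 0.4   0.082] [0.359 0.322 0.007] [40. 75. 31.]
top lid_a 0.89 [364. 200.] 1579 [ 0.44  -0.323 -0.004] [ 0.552 -0.209  0.068] [ 0.491 -0.259  0.036] [123. 124. 123.]
top lid_a 0.82 [267. 139.] 2816 [ 0.559 -0.1   -0.001] [0.714 0.041 0.068] [ 0.629 -0.03   0.036] [125. 126. 125.]
top lid_a 0.62 [260. 217.] 2392 [ 0.386 -0.079 -0.006] [0.518 0.052 0.069] [ 0.448 -0.013  0.036] [126. 127. 126.]
0.3 [0.49158468 0.07520728 0.28844787]
```

View pics/scene0.png

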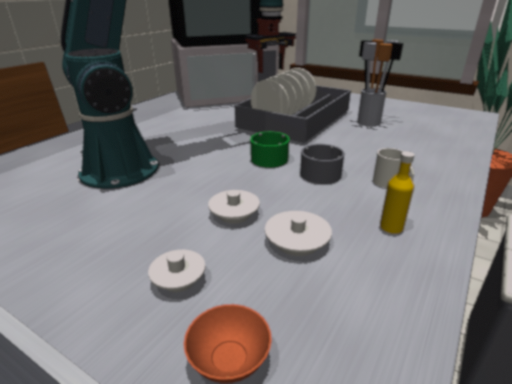

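View pics/top0.png

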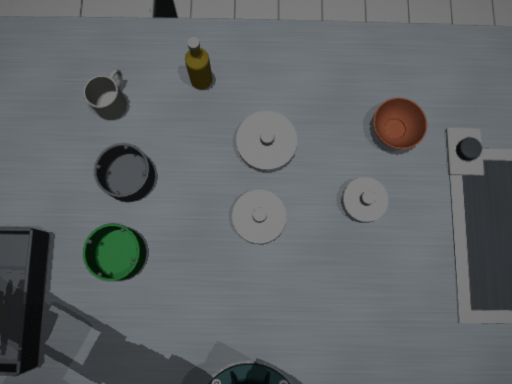

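```bash
python3 - <<'E'
from h import *
from scipy.optimize import least_squares
def fit(P):
    r=least_squares(lambda x:np.hypot(P[:,0]-x[0],P[:,1]-x[1])-x[2],[*P.mean(0)[:2],.06],loss='soft_l1',f_scale=.002)
    return r.x.round(4)
for n in ("top","scene"):
    c=dict(np.load(n+"0.npz"));r=c["range_z"]
    v,u=np.nonzero(r>0)
    P=np.array([world(c,a,b,z=r[b,a]) for a,b in zip(u,v)])
    for nm,(x,y) in dict(tub=(.553,.31),A=(.495,-.265),B=(.45,-.014),C=(.635,-.03)).items():
        S=P[np.hypot(P[:,0]-x,P[:,1]-y)<.1]
        if nm=="tub":
            q=S[(S[:,2]>.07)&(S[:,2]<.085)&(np.hypot(S[:,0]-x,S[:,1]-y)<.08)];print(n,nm,len(q),fit(q),q[:,2].mean())
        else:
            q=S[(S[:,2]>.028)&(S[:,2]<.043)&(np.hypot(S[:,0]-x,S[:,1]-y)<.085)];k=S[(S[:,2]>.056)&(np.hypot(S[:,0]-x,S[:,1]-y)<.04)]
            h=cv2.minEnclosingCircle(q[:,:2].astype(np.float32)); 
            print(n,nm,len(q),"encl",np.round(h[0],4),round(h[1]*2,4),"knob",k.mean(0).round(4),len(k), "knobcirc",cv2.minEnclosingCircle(k[:,:2].astype(np.float32)))
E
```

```text
top tub 526 [0.5432 0.3003 0.0595] 0.07562167163144143
top A 1408 encl [ 0.4922 -0.2613] 0.1067 knob [ 0.4914 -0.2601  0.063 ] 142 knobcirc ((0.4919544756412506, -0.2604331970214844), 0.015575762838125229)
top B 2150 encl [ 0.4483 -0.0137] 0.1262 knob [ 0.4475 -0.0138  0.0633] 156 knobcirc ((0.44773757457733154, -0.01425060722976923), 0.01603195071220398)
top C 2673 encl [ 0.6325 -0.029 ] 0.148 knob [ 0.6309 -0.0294  0.0636] 143 knobcirc ((0.630946159362793, -0.02953500859439373), 0.01601683907210827)
scene tub 234 [0.5423 0.297  0.0596] 0.07364393492045873
scene A 1486 encl [ 0.4909 -0.262 ] 0.1083 knob [ 0.4936 -0.265   0.0617] 188 knobcirc ((0.491260826587677, -0.26299989223480225), 0.0163993239402771)
scene B 1002 encl [ 0.4464 -0.0159] 0.1279 knob [ 0.4496 -0.0183  0.0617] 92 knobcirc ((0.4467226564884186, -0.01589931733906269), 0.01595573127269745)
scene C 1969 encl [ 0.6297 -0.0307] 0.1489 knob [ 0.6317 -0.0342  0.0618] 129 knobcirc ((0.6304745078086853, -0.030264202505350113), 0.01684895157814026)
```

The scene view shows the grey tub at (322,160), the green look-alike at (268,148) and the lids at (234,207), (298,235) and (177,273). The circle fits make lid B, at (0.448,-0.014), the 126 mm one. The tub is at about (0.543,0.299). Next I'll hover over lid B and refine its position with the wrist camera.

```bash
python3 - <<'E'
from h import *
print(current_orientation())
q=[1.,0,0,0]
q2=[np.cos(np.pi/4),np.sin(np.pi/4),0,0]
for p in ([.4475,-.0145,.15],[.543,.299,.15]):
    for Q in (q,q2,current_orientation()): print(np.round(inverse_kinematics(p,Q),2))
E
```

```text
[ 8.21914070e-01  5.69611390e-01 -3.03050685e-04  1.83486055e-04]
[-0.19  0.23  1.92 -0.    1.   -0.19]
[-0.19  0.23  1.92 -0.    1.   -1.76]
[-0.19  0.23  1.92 -0.    1.   -1.4 ]
[ 0.39  0.46  1.55 -0.    1.14  0.39]
[ 0.39  0.46  1.55 -0.    1.14 -1.18]
[ 0.39  0.46  1.55 -0.    1.14 -0.82]
```

```bash
python3 - <<'E'
from h import *
q=[.82192,.56961,0,0]
q=list(np.array(q)/np.linalg.norm(q))
move_ptp([.4475,-.0145,.17],q)
c=capture("wrist");cv2.imwrite("pics/wrist1.png",c["image"]);np.savez("wrist1.npz",**c)
r=c["range_z"];v,u=np.nonzero(r>0)
P=np.array([world(c,a,b,z=r[b,a]) for a,b in zip(u,v)])
d=np.hypot(P[:,0]-.4475,P[:,1]+.0145)
k=P[(P[:,2]>.057)&(P[:,2]<.07)&(d<.035)]
f=P[(P[:,2]>.028)&(P[:,2]<.043)&(d<.085)]
for s in (k,f):
    print(len(s), s.mean(0) if len(s) else 0, cv2.minEnclosingCircle(s[:,:2].astype(np.float32)) if len(s) else 0)
print(current_clock(),current_position(),current_force(),current_finger_gap())
E
```

```text
966 [ 0.44680038 -0.01519675  0.06261823] ((0.4474279582500458, -0.015476802363991737), 0.015895236283540726)
11596 [ 0.4447727  -0.0147906   0.03479148] ((0.44776827096939087, -0.01553806010633707), 0.06318631023168564)
2.5833 [ 0.44773922 -0.01390605  0.17007829] [ 0.43687995  0.16802362 -0.03002816] 0.0875627914075444
```

View pics/wrist1.png

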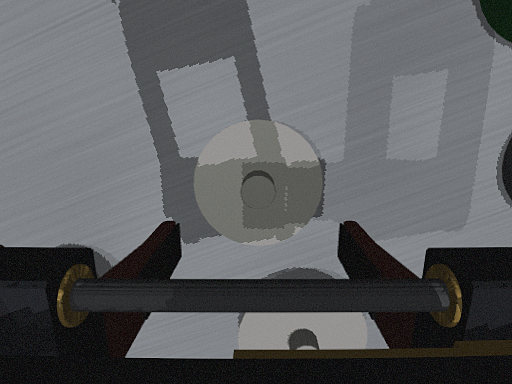

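The wrist view shows lid B's knob at (258,190), between the fingers. The flange measures 126.4 mm and the knob centre is (0.4474,-0.0153). I'll grasp it, lift it and move over the tub.

```bash
python3 - <<'E'
from h import *
q=np.array([.82192,.56961,0,0]);q=list(q/np.linalg.norm(q))
x,y=.4475,-.0152
hit=servo_line([x,y,.0405],q,rate=.12,contact_N=8)
print(hit,current_position(),current_force())
move_gripper(0.02)
print("gap",current_finger_gap(),current_clock())
servo_line([x,y,.19],q,rate=.2)
print("gap",current_finger_gap(),current_force())
move_ptp([.543,.299,.19],q)
print("gap",current_finger_gap(),current_clock(),current_position())
c=capture("scene");cv2.imwrite("pics/scene2.png",c["image"]);np.savez("scene2.npz",**c)
c=capture("wrist");cv2.imwrite("pics/wrist2.png",c["image"]);np.savez("wrist2.npz",**c)
E
```

```text
False [ 0.4479923  -0.01525273  0.04096278] [ 0.73344459  0.1809345  -0.04440475]
gap 0.03140203670748447 4.725
gap 0.03135323029969369 [-0.17980294 -0.29898117 -2.04963808]
gap 0.03171711451468409 6.8667 [0.54270628 0.29767322 0.18949785]
```

View pics/scene2.png

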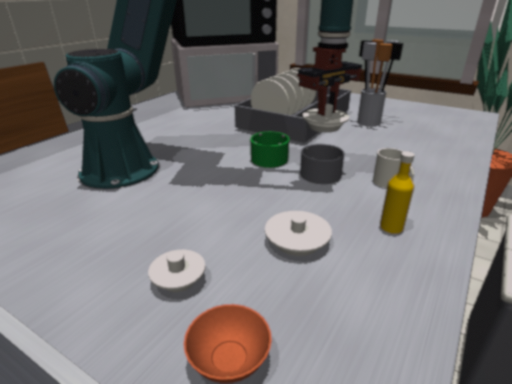

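View pics/wrist2.png

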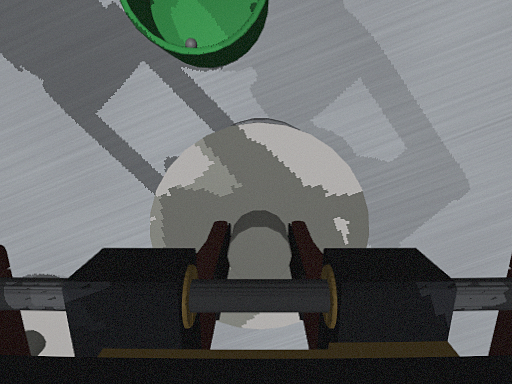

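The wrist view shows the lid held by its knob at (260,240), with the gap at 31.5 mm. I'll check its tilt and centring relative to the TCP.

```bash
python3 - <<'E'
from h import *
c=dict(np.load("wrist2.npz"));r=c["range_z"];v,u=np.nonzero(r>0)
P=np.array([world(c,a,b,z=r[b,a]) for a,b in zip(u,v)])
s=P[(P[:,2]>.165)&(P[:,2]<.197)&(np.hypot(P[:,0]-.543,P[:,1]-.299)<.08)]
# flange plane
A=np.c_[s[:,:2]-[.543,.299],np.ones(len(s))]
w=np.ones(len(s),bool)
for _ in range(8):
    co=np.linalg.lstsq(A[w],s[w,2],rcond=None)[0];w=abs(A@co-s[:,2])<.003
print(len(s),w.sum(),co,cv2.minEnclosingCircle(s[w,:2].astype(np.float32)))
E
```

```text
21205 20728 [-5.58314596e-04 -8.95591022e-05  1.84009762e-01] ((0.5431934595108032, 0.2967144548892975), 0.063299760222435)
```

```bash
python3 - <<'E'
from h import *
q=np.array([.82192,.56961,0,0]);q=list(q/np.linalg.norm(q))
x,y=.5428,.2998
print(servo_line([x,y,.112],q,rate=.12,contact_N=8),current_position(),current_force())
print(servo_line([x,y,.092],q,rate=.03,contact_N=4),current_position(),current_force(),current_clock())
print(servo_line([x,y,.083],q,rate=.02,contact_N=28),current_position(),current_force(),current_clock(),current_finger_gap())
c=capture("wrist");cv2.imwrite("pics/wrist3.png",c["image"]);r=c["range_z"];v,u=np.nonzero(r>0)
P=np.array([world(c,a,b,z=r[b,a]) for a,b in zip(u,v)])
s=P[(P[:,2]>.06)&(P[:,2]<.1)&(np.hypot(P[:,0]-.543,P[:,1]-.299)<.062)]
A=np.c_[s[:,:2]-[.543,.299],np.ones(len(s))];w=np.ones(len(s),bool)
for _ in range(8):
    co=np.linalg.lstsq(A[w],s[w,2],rcond=None)[0];w=abs(A@co-s[:,2])<.003
print(len(s),w.sum(),co)
E
```

```text
False [0.54337755 0.2998642  0.11256878] [ 0.7692197   0.32657856 -0.77168937]
True [0.54234779 0.2994169  0.09504578] [ 0.16224236 -0.9610115   3.8763307 ] 8.3167
False [0.54368109 0.2999517  0.08483083] [-1.70272469 -1.1911823  15.59395976] 9.075 0.031247640955204693
21413 20472 [-0.0011227   0.00029371  0.0798567 ]
```

View pics/wrist3.png

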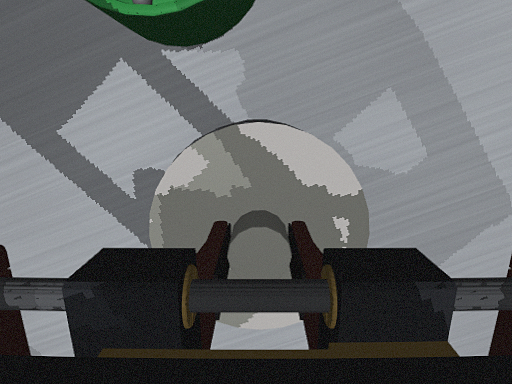

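The flange top is at 0.0799, level, against 0.080 expected, and the force is rising against the rim, so the lid is home. I'll release, retreat and check again.

```bash
python3 - <<'E'
from h import *
q=np.array([.82192,.56961,0,0]);q=list(q/np.linalg.norm(q))
move_gripper(.07)
servo_line([.5428,.2998,.22],q,rate=.15)
def flange(n):
    c=capture(n);cv2.imwrite(f"pics/{n}4.png",c["image"]);r=c["range_z"];v,u=np.nonzero(r>0)
    P=np.array([world(c,a,b,z=r[b,a]) for a,b in zip(u,v)])
    s=P[(P[:,2]>.07)&(P[:,2]<.1)&(np.hypot(P[:,0]-.543,P[:,1]-.299)<.075)]
    A=np.c_[s[:,:2]-[.543,.299],np.ones(len(s))];w=np.ones(len(s),bool)
    for _ in range(8):
        if w.sum()<10: break
        co=np.linalg.lstsq(A[w],s[w,2],rcond=None)[0];w=abs(A@co-s[:,2])<.003
    print(n,len(s),w.sum(),co,cv2.minEnclosingCircle(s[w,:2].astype(np.float32)))
flange("wrist")
move_ptp([.45,.12,.25],q)
flange("top");flange("scene")
print(current_clock(),current_force(),current_finger_gap())
E
```

```text
wrist 11393 11298 [9.20376431e-04 8.28303655e-05 8.01031195e-02] ((0.5432289242744446, 0.2990690767765045), 0.06351922452449799)
top 309 256 [-0.02813802  0.01471056  0.08080059] ((0.5068253874778748, 0.28822827339172363), 0.0327058769762516)
scene 689 530 [-0.00278545  0.00497676  0.08060377] ((0.5420817732810974, 0.29788827896118164), 0.0647924467921257)
11.9333 [ 0.00504712 -0.15067896 -0.46294954] 0.06984792419553992
```

View pics/scene4.png

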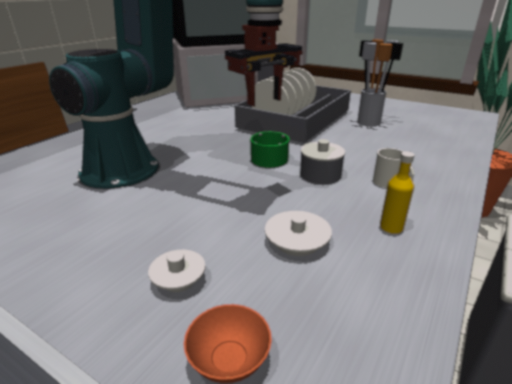

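View pics/top4.png

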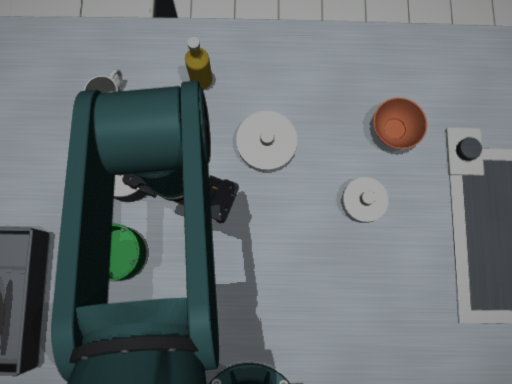

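The scene view shows the lid flush on the grey tub at (322,155), with the other two lids untouched at (298,232) and (177,270). The arm hides the tub in the top view.

```bash
python3 -c "
from bench import *
close_job()"
```

```text
the job is handed in; nothing more can be done
```

I put the 126 mm lid (lid_b) on the grey tub, pressed it home with about 16 N, released it and handed the job in. The last clock reading before hand-in was about 12 s. The hand-in reported no verdict.

- **Fit:** after release, the wrist camera put the flange top at 80.1 mm (80 mm means fully home). It was level to about 0.001 rad, at (0.5432, 0.2991). My tub estimate was about (0.543, 0.299).
- **Scene camera:** this agreed, with the flange top at 80.6 mm, within about 2 mm of centre and a tilt of about 0.006 rad.
- **Top camera:** its last fit is not usable because the arm hid most of the tub, so I disregarded it. I did not take another top picture with the arm clear.
- **Other two lids:** both lie where they were on the worktop, well over 90 mm from the tub. The gripper was in free space, touching nothing.

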